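# Set the cooling gaps between rail modules with a wedge spacer

## Task

The modules on the mounting rail are bunched too close to cool. With the yellow spacer, set the gap between the black fixed unit and the blue module, then the gap between the blue and the green module: each time keep the spacer's straight side snug against the unit already in place and press the spacer gently right down to the rail so that its tapered side wedges the next module out, without shifting the unit it bears on. Then hang the spacer back on its holder, leaving both gaps exactly one spacer wide and everything else on the bench alone.

Things in the scene. Friction and masses are not known exactly. Their poses are not given: they have to be found in the camera images.
- rail_bar: Mounting rail: the bare steel bar, 35 mm wide, 260 mm long, on a white plate 100 x 270 mm fixed to the bench. Origin: under its middle, on the bench; axes as point rail_top. Pushing the spacer down takes up to about 20 N while its taper wedges the blue module; once its full width is in, it slides down with 6 to 13 N of friction (beside the green module 3 to 7 N) until the foot meets the rail.
- rail_top (a point): Mounting rail: a steel bar 35 mm wide and 260 mm long on a white plate 100 x 270 mm, fixed to the bench. This point is the middle of the rail's upper face, 20 mm above the bench. Its y axis runs along the row from the black fixed unit towards the green module, x across the rail, z up.
- fixed_unit: Black unit at the -y end of the row, immovable, 60 mm across the rail, 40 mm along it. All units of the row are 55 mm high, tops 57 mm above the rail's upper face; their top 11 mm is a step 44 mm wide across the rail; the faces that look at each other are upright and flat. Origin: on the rail's centre line, lower edge of its -y face; axes as the rail.
- fixed_unit_far (a point): Middle of the top edge of the black unit's +y face (the face that looks at the blue module), 57 mm above the rail's upper face. Axes as the rail.
- wide_module: Blue module, second in the row, 60 mm across the rail, 50 mm along it. It slides along the rail only (it cannot lift or turn); its clip resists sliding with about 9 N and holds it where it is left. Origin: on the rail's centre line at the lower edge of its -y face. At the start it stands 4 to 8 mm too close to the black unit, so the first gap is 16 to 20 mm.
- wide_module_near (a point): Middle of the top edge of the blue module's -y face (looks at the black unit). Axes as the rail.
- wide_module_far (a point): Middle of the top edge of the blue module's +y face (looks at the green module), 57 mm above the rail's upper face. Axes as the rail.
- slim_module: Green module, third in the row, 60 mm across the rail, 36 mm along it; slides in the same way, its clip resists with about 5 N. Origin: on the rail's centre line at the lower edge of its -y face. Once the blue module has been moved out to its place the second gap is 16 to 20 mm.
- slim_module_near (a point): Middle of the top edge of the green module's -y face (looks at the blue module). Axes as the rail.
- spacer: Yellow plastic wedge spacer with a black handle, 120 g, 116 mm tall, upright in its holder at the start. Blade 30 mm along its x, 24 mm along its y, 64 mm high (point spacer_foot tells its taper). Above it a collar 66 mm along x, 24 mm along y, 64 to 71 mm above the foot; then the handle. Origin: middle of the blade's full width, at foot height; z up. In use its -y side looks at the black unit.
- spacer_grip (a point): Centre of the spacer's black handle (30 mm along x, 24 mm along y, 45 mm high), 93.5 mm above the foot, 22.5 mm above the collar's top. Axes as the spacer; grip it across y (24 mm).
- spacer_foot (a point): The spacer's origin, same axes. The blade's -y side is one straight upright face 12 mm from here. Its +y side is straight (12 mm from here) from 36 mm above the foot upward, and tapers below that, so that the foot is only 8 mm thick (y from -12 to -4 mm). Seated in a gap, the foot stands on the rail's upper face.
- holder_seat (a point): Grey spacer holder, fixed to the bench: two upright walls 76 mm high, 40 mm apart along its x, 60 mm long along its y; the blade hangs between them, the collar rests on their tops. This point is midway between the walls at the height of their tops; a hung spacer has its foot 64 mm below it. Axes as the holder; the spacer starts with its y along this y.
- multimeter: Orange handheld meter, 150 x 75 x 40 mm, lying loose on the bench; leave alone. Origin: centre of its underside.
- screwdriver: Screwdriver, 180 mm long, lying loose on the bench; leave alone.
- spare_module: Grey spare module, 60 x 30 x 55 mm, standing loose on the bench; leave alone. Origin: centre of its underside.
Mind the look-alikes: they are no part of the job. Of the things shaped like the spacer, the yellow one is meant.

How it is judged:
On the way, in this order (a step that is already met when the one before it is completed fails the run):
1. the spacer is pressed down onto the rail between the black unit and the blue module, snug against both (contact force between spacer and fixed_unit above 1 N and contact force between spacer and wide_module above 1 N and z of spacer_foot in the frame of rail_top below 0.006 m and y of spacer_foot in the frame of fixed_unit_far between 0.006 and 0.018 m and angle between the y axis of spacer and the y axis of rail_top, either way round below 0.12 rad and contact force between spacer and rail_bar above 2 N), for 0.1 s.
2. the spacer is pressed down onto the rail between the blue and the green module, snug against both (contact force between spacer and wide_module above 1 N and contact force between spacer and slim_module above 1 N and z of spacer_foot in the frame of rail_top below 0.006 m and y of spacer_foot in the frame of wide_module_far between 0.006 and 0.018 m and angle between the y axis of spacer and the y axis of rail_top, either way round below 0.12 rad and contact force between spacer and rail_bar above 2 N), for 0.1 s.
At the end, for the whole second after the job is handed in: Both gaps (black to blue, blue to green) are 24 mm within 1.5 mm; the spacer hangs upright and at rest on the holder, its collar on both walls (foot 61 to 67 mm below the wall tops, within 20 mm of the holder's middle, tilted less than 0.06 rad) (y of wide_module_near in the frame of fixed_unit_far between 0.0225 and 0.0255 m and y of slim_module_near in the frame of wide_module_far between 0.0225 and 0.0255 m and horizontal distance between spacer_foot and holder_seat below 0.02 m and z of spacer_foot in the frame of holder_seat between -0.067 and -0.061 m and angle between spacer's own z axis and vertical below 0.06 rad and linear speed of spacer below 0.02 m/s); the robot touches nothing.
It fails at once if the spacer is jammed with more than 25 N against one of the units of the row (contact force between spacer and fixed_unit above 25 N or contact force between spacer and wide_module above 25 N or contact force between spacer and slim_module above 25 N).
It fails at once if the spacer is rammed onto the rail with more than 30 N (contact force between spacer and rail_bar above 30 N).
It fails at once if a module is pushed by the fingers or arm instead of the spacer (contact force between any of the fingers, the arm and wide_module above 2 N or contact force between any of the fingers, the arm and slim_module above 2 N).
It fails at once if the multimeter, the screwdriver or the spare module is disturbed (moved more than 15 mm) (distance of any of multimeter, screwdriver, spare_module from where it was at the start of the episode above 0.015 m).
It also fails if it takes over 67 s, if anything falls off the work surface, if the arm or the gripper's body presses on something with over 40 N, if the wrist force passes 120 N, or if a joint passes its speed limit or range.

## Robot

A 6-joint arm with a two-finger parallel gripper is mounted at the origin on the work surface. World frame = base frame: x ahead of the robot, y to its left, z up, the work surface at z = 0. Lengths are in m, angles in rad, forces in N, time in s.
With the tool pointing down it reaches from about 0.3 to 0.775 m from the base axis. Payload 14.6 kg.
Tool frame: the origin (TCP) lies at the very end of the fingers, on their centre line; the grasp point (between the pads) lies 19 mm behind it (pinch_z is the distance from the TCP to the grasp point, in m); z points along the fingers, y is the direction in which the jaws open and shut (so a half turn about z gives the same grasp; the last joint's range is limited). The gripper opens to 94 mm and grips with 3 to 60 N. Pads are 16 mm wide; open, the fingers measure 119 mm over their backs; the gripper's body (75 mm by 177 mm) begins 78 mm behind the grasp point.
Start: joints at [1.065, 0.3, 1.521, -0, 1.321, -0.067], TCP at [0.234, 0.498, 0.205] pointing down, gripper open.
Joint ranges: [-3.03, 3.03], [-0.79, 2.21], [0.23, 2.52], [-1.04, 4.18], [0, 3.07], [-2.55, 2.55]. Speed limits (rad/s): [2.22, 2.22, 2.57, 3.14, 3.14, 3.14].

## Interface

Orientations are given as [roll, pitch, yaw] about the fixed x, y, z axes, in that order (R = Rz(yaw) Ry(pitch) Rx(roll)).
In Python, from station import get_obs, camera, hand_in, pinch_z gives the robot as it stands.
- The arm moves only by the tool servo_tool, never from a script. Its argument "moves" is a list that holds one entry, the list of rows, each a list of 7 numbers: the turn, a rotation vector about the tool's x, y, z normalised to -1 to 1, where 1 is pi/2 rad, then the shift along the tool's x, y, z normalised to -1 to 1, where 1 is 500 mm, then the closure, from 0 (fully open) to 1 (shut). In form: [[[rx, ry, rz, x, y, z, hand], ...]]. A call has 1 to 12 rows; each row is the pose to reach, as a shift and turn from the pose measured when the call began, along the tool's axes at that moment; what a row does not reach only later rows make up. A row lasts 1/12 s, in which the tool goes at most 41.7 mm and 7.16 degrees, less where a joint would pass 70% of its speed; a pose out of reach is approached as far as the arm can. A call with a number of a shift or a turn outside -1 to 1 is refused whole. A call with a gripper value outside its range is refused whole. The fingers move at their own pace and stop on an object; "squeeze" is the grip in N (left out, the last holds). Time passes only in rows, so rows that repeat a pose let the fingers close. It gives the time, the measured TCP pose, the force and the opening at its end, in the units of the state.
- get_obs(): the state, without advancing time (a new reading comes with each control period).
- camera(name): name is "scene" or "top"; returns a dict with "color" (420x560x3 uint8, red, green, blue), "intrinsics" (3x3 intrinsics, pixels), "rvec" (rotation vector, rad) and "tvec" (3), from world to camera coordinates, as OpenCV has them. Camera axes: x right, y down, z forward; pixel columns grow to the right and rows downward; lengths in m; the calibration is good to about 2 mm. A picture is of the moment at which its call begins. There is no depth.
- hand_in(): hands the job in, once; it reports no verdict.
The state is a dict: "time_s": time; "qpos": joint angles; "joint_vel": joint speeds; "tau": joint torques, N m; "ee_pos": TCP position; "eef_rot": TCP orientation; "force": force on the tool from outside, world axes, zero at the start; "moment": the same for the moment, N m; "grip_width": finger opening in m.
Only numpy, scipy, OpenCV 4.12 (cv2) and the standard library are available. Lean on these libraries where they do the work, as an engineer would, in place of code of your own. Each camera call takes 0.05 s, during which the arm holds its last target.

## Working session

There is one attempt and no reset: what is moved stays moved. The work goes in short steps, Python scripts to look and compute and a tool call to move; the robot and the scene stay as the last step left them, time stands still between calls to the robot, and variables do not carry over. Pictures are saved under pics/ and viewed, and the job is handed in when it is done.

Besides the shell and the picture viewer there is one more tool, called after "Call:" as name(argument=value, ...) on one line, values as JSON. servo_tool: Moves the arm, as the interface text tells. Scaled input: -1 to 1 covers 500 mm each way for a shift and pi/2 rad each way for a turn. Its arguments: {"type":"object","properties":{"moves":{"type":"array"},"squeeze":{"type":"number"}},"required":["moves"]}

```bash
ls; mkdir -p pics; python3 - <<'E'
from station import get_obs,camera,pinch_z
import cv2,numpy as np,pickle
print(pinch_z,get_obs())
for n in("scene","top"):
    c=camera(n);cv2.imwrite(f"pics/{n}0.png",c["color"][:,:,::-1]);pickle.dump(c,open(f"{n}0.pkl","wb"));print(n,c["intrinsics"],c["rvec"],c["tvec"])
E
```

```text
pics
0.0188 {'time_s': 0.0, 'qpos': array([ 1.06540523e+00,  3.00463219e-01,  1.52160594e+00, -2.47539853e-05,
        1.32068556e+00, -6.66049263e-02]), 'joint_vel': array([-0.00115834,  0.00104898,  0.00076917,  0.00040817, -0.00034101,
        0.00083537]), 'tau': array([-1.67504575e-03, -5.31813347e+01, -3.52729475e+01,  7.07414676e-02,
        2.44690699e-02, -7.86356213e-05]), 'ee_pos': array([0.23354249, 0.49765545, 0.20488014]), 'eef_rot': array([-3.14043157e+00, -5.34185532e-05,  2.70281260e+00]), 'force': array([ 0.7804911 ,  0.37726682, -0.4573068 ]), 'moment': array([ 0.02659305,  0.00461507, -0.01585495]), 'grip_width': 0.093743591848085}
scene [[398.11850933   0.         279.66269238]
 [  0.         398.11850933 212.5522193 ]
 [  0.           0.           1.        ]] [ 1.23651411  2.41747089 -0.82859366] [ 0.25411131 -0.33998589  1.27471619]
top [[383.05743953   0.         275.74605432]
 [  0.         383.05743953 213.77780055]
 [  0.           0.           1.        ]] [ 2.1563644  -2.21751974  0.08120227] [0.08522994 0.53562318 0.91709321]
```

View pics/scene0.png

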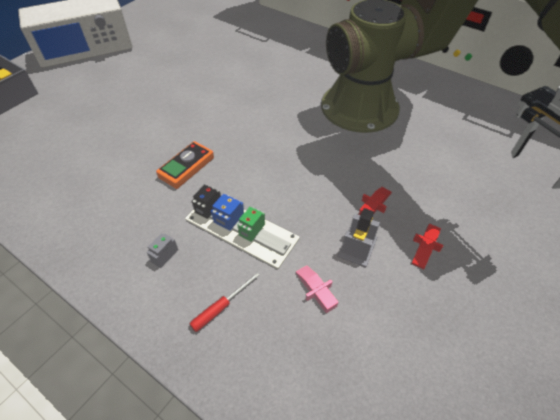

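View pics/top0.png

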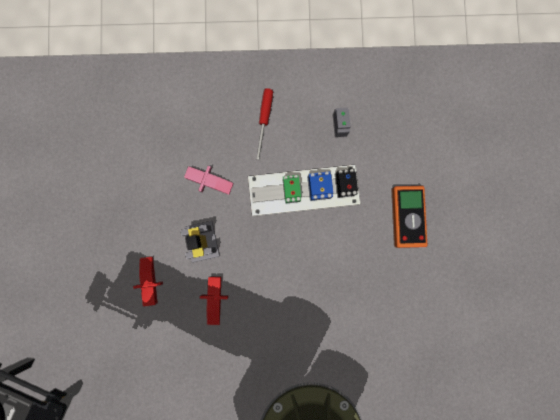

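```bash
python3 - <<'E'
import cv2
t=cv2.imread("pics/top0.png");s=cv2.imread("pics/scene0.png")
cv2.imwrite("pics/a.png",cv2.resize(t[155:225,240:370],None,fx=6,fy=6,interpolation=cv2.INTER_CUBIC))
cv2.imwrite("pics/b.png",cv2.resize(t[210:270,170:240],None,fx=9,fy=9,interpolation=cv2.INTER_CUBIC))
cv2.imwrite("pics/c.png",cv2.resize(s[175:270,180:305],None,fx=6,fy=6,interpolation=cv2.INTER_CUBIC))
cv2.imwrite("pics/d.png",cv2.resize(s[180:270,330:400],None,fx=6.5,fy=6.5,interpolation=cv2.INTER_CUBIC))
E
```

```text
(no output)
```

View pics/a.png

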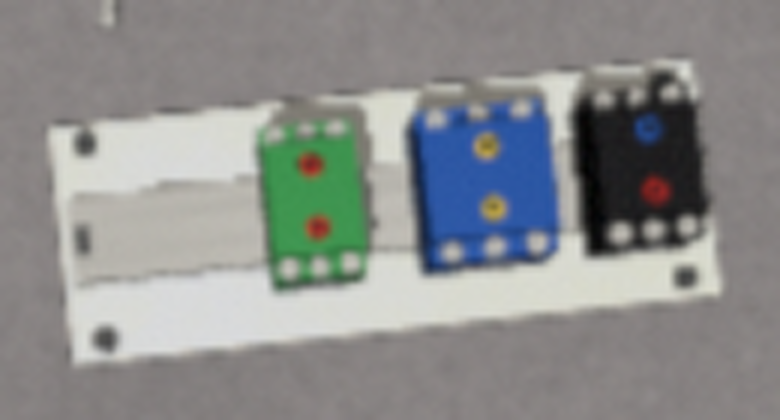

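View pics/b.png

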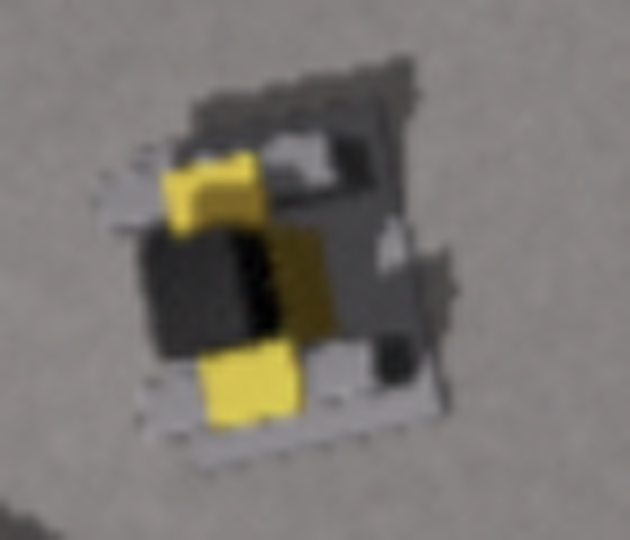

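View pics/c.png

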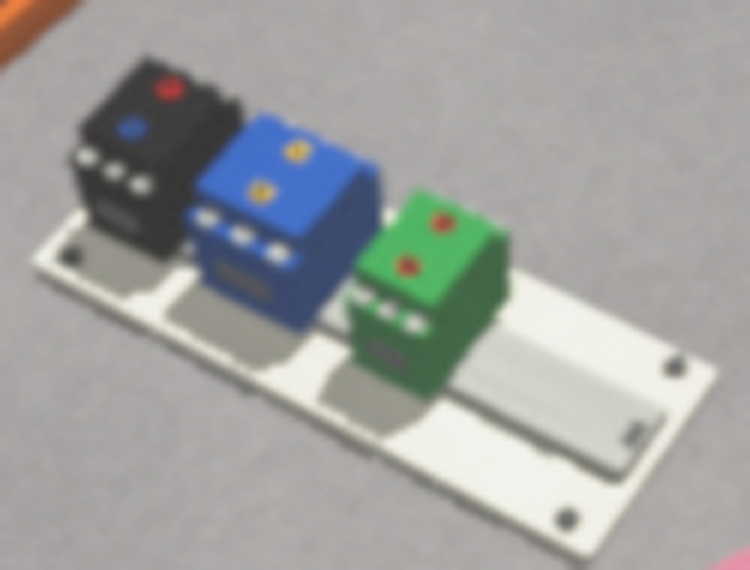

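View pics/d.png

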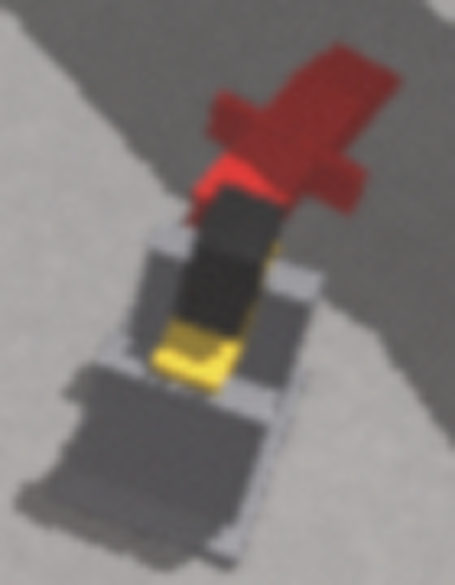

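```bash
cat >h.py <<'E'
import cv2,numpy as np,pickle
class Cam:
    def __init__(s,c):
        s.K=np.array(c["intrinsics"]);s.r=np.array(c["rvec"]).ravel();s.t=np.array(c["tvec"]).ravel();s.R=cv2.Rodrigues(s.r)[0];s.C=-s.R.T@s.t;s.img=c["color"]
        s.P=s.K@np.c_[s.R,s.t]
    def ray(s,p): 
        d=s.R.T@np.linalg.solve(s.K,[p[0],p[1],1.]);return d
    def on(s,p,z):
        d=s.ray(p);return s.C+d*(z-s.C[2])/d[2]
    def proj(s,X): return cv2.projectPoints(np.atleast_2d(np.array(X,float)),s.r,s.t,s.K,None)[0][:,0]
def load(n): return Cam(pickle.load(open(n+".pkl","rb")))
def tri(a,pa,b,pb):
    X=cv2.triangulatePoints(a.P,b.P,np.array(pa,float).reshape(2,1),np.array(pb,float).reshape(2,1)).ravel();return X[:3]/X[3]
def un(p,f,o): return (np.array(p,float)+.5)/f-.5+np.array(o)
E
python3 - <<'E'
from h import *
np.set_printoptions(precision=4,suppress=True)
T=load("top0");S=load("scene0");print(T.C,S.C)
ta=lambda u,v:un((u,v),6,(240,155)); sc=lambda u,v:un((u,v),6,(180,175))
for z in(0,.005):
  for p in[(50,128),(690,60),(720,295),(75,362)]: print("plate",T.on(ta(*p),z))
for p in[(37,262),(585,557),(717,372)]: print("plateS",S.on(sc(*p),.003))
d={'gr':[((311,163),(409,266)),((318,228),(444,223))],'bl':[((487,146),(263,192)),((494,208),(298,151))],'bk':[((648,128),(131,128)),((655,190),(170,90))]}
for k,v in d.items():
  for a,b in v: print(k,T.on(ta(*a),.077),S.on(sc(*b),.077),tri(T,ta(*a),S,sc(*b)))
E
```

```text
[0.4718 0.0745 0.9524] [1.0055 0.4048 0.7939]
plate [0.6363 0.1373 0.    ]
plate [ 0.6577 -0.1317  0.    ]
plate [ 0.5584 -0.14    0.    ]
plate [0.5379 0.1292 0.    ]
plate [0.6354 0.1369 0.005 ]
plate [ 0.6567 -0.1306  0.005 ]
plate [ 0.5579 -0.1388  0.005 ]
plate [0.5376 0.1289 0.005 ]
plateS [ 0.6533 -0.1312  0.003 ]
plateS [0.6335 0.1352 0.003 ]
plateS [0.5336 0.1282 0.003 ]
gr [0.6067 0.0323 0.077 ] [0.6056 0.0333 0.077 ] [0.6062 0.0329 0.0775]
gr [0.5815 0.0304 0.077 ] [0.5817 0.0313 0.077 ] [0.5814 0.0306 0.0762]
bl [ 0.6114 -0.0355  0.077 ] [ 0.6106 -0.0345  0.077 ] [ 0.611  -0.035   0.0771]
bl [ 0.5873 -0.0374  0.077 ] [ 0.587  -0.0369  0.077 ] [ 0.5871 -0.0371  0.077 ]
bk [ 0.6166 -0.0977  0.077 ] [ 0.6165 -0.0976  0.077 ] [ 0.6166 -0.0976  0.077 ]
bk [ 0.5926 -0.0994  0.077 ] [ 0.5927 -0.0985  0.077 ] [ 0.5924 -0.0993  0.0764]
```

```bash
python3 - <<'E'
from h import *
np.set_printoptions(precision=4,suppress=True)
T=load("top0");S=load("scene0")
tb=lambda u,v:un((u,v),9,(170,210)); sd=lambda u,v:un((u,v),6.5,(330,180))
for n,z,L in[("handle",.128,[(140,232),(236,225),(252,347),(160,358)]),("collar",.083,[(163,175),(256,153),(302,415),(210,427)]),("wallcorners",.076,[(100,195),(325,140),(145,412),(370,365)])]:
  P=np.array([T.on(tb(*p),z) for p in L]);print(n,P,P.mean(0))
# predicted outline overlay
def box(c,yaw,xs,ys,z):
  cx,sx=np.cos(yaw),np.sin(yaw)
  return [[c[0]+cx*x-sx*y,c[1]+sx*x+cx*y,z] for x,y in[(xs[0],ys[0]),(xs[1],ys[0]),(xs[1],ys[1]),(xs[0],ys[1])]]
yw=.081;u=np.array([-np.sin(yw),np.cos(yw)])
bk=np.array([.6045,-.0985]);bl=np.array([.599,-.036]);gr=np.array([.5938,.0318])
for cam,nm,o,f,sz in((T,"top",(240,155),6,(130,70)),(S,"scene",(180,175),6,(125,95))):
  im=cv2.resize(cv2.cvtColor(cam.img,cv2.COLOR_RGB2BGR)[o[1]:o[1]+sz[1],o[0]:o[0]+sz[0]],None,fx=f,fy=f,interpolation=cv2.INTER_CUBIC)
  for c,h in((bk,.02),(bl,.025),(gr,.018)):
    p=cam.proj(box(c,yw,(-.022,.022),(-h,h),.077));q=((p-np.array(o)+.5)*f-.5).astype(int)
    cv2.polylines(im,[q],True,(0,255,255),1)
  cv2.imwrite(f"pics/ov_{nm}.png",im)
E
```

```text
handle [[0.4891 0.2666 0.128 ]
 [0.4901 0.2437 0.128 ]
 [0.461  0.2403 0.128 ]
 [0.459  0.2622 0.128 ]] [0.4748 0.2532 0.128 ]
collar [[0.5042 0.2711 0.083 ]
 [0.5091 0.2477 0.083 ]
 [0.4431 0.237  0.083 ]
 [0.4408 0.2601 0.083 ]] [0.4743 0.254  0.083 ]
wallcorners [[0.4999 0.2888 0.076 ]
 [0.5122 0.2315 0.076 ]
 [0.4447 0.278  0.076 ]
 [0.455  0.221  0.076 ]] [0.478  0.2548 0.076 ]
```

View pics/ov_top.png

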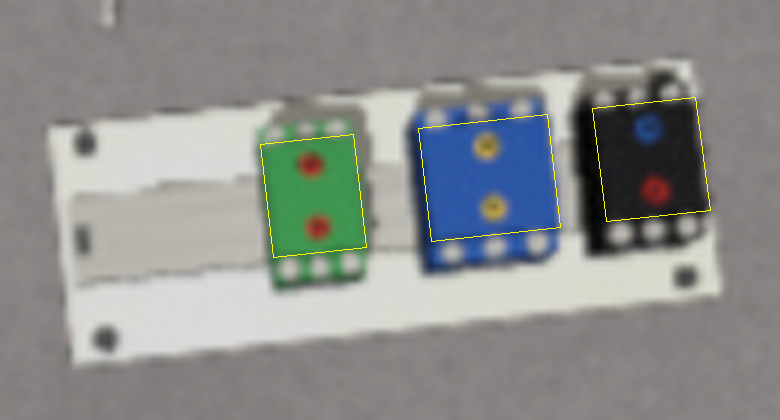

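View pics/ov_scene.png

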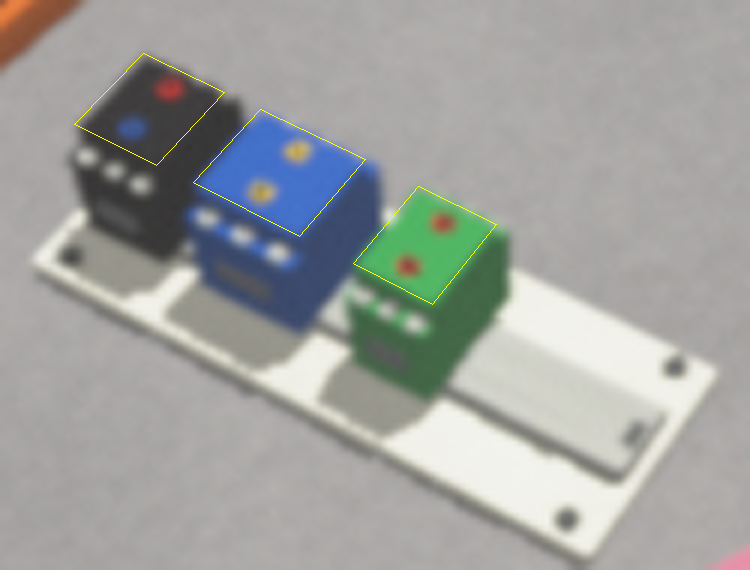

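```bash
python3 - <<'E'
from h import *
np.set_printoptions(precision=2,suppress=True)
T=load("top0");S=load("scene0")
c=np.array([.4745,.2537]);yw=.17;ex=np.array([np.cos(yw),np.sin(yw)]);ey=np.array([-np.sin(yw),np.cos(yw)])
w=lambda x,y,z:[*(c+ex*x+ey*y),z]
ims={}
for cam,nm,o,f,sz in((T,"t",(165,205),8,(80,70)),(S,"s",(330,180),6.5,(70,90))):
  for hyp,foot in((0,[(-.012),(-.004)]),(1,[.004,.012])):
    im=cv2.resize(cv2.cvtColor(cam.img,cv2.COLOR_RGB2BGR)[o[1]:o[1]+sz[1],o[0]:o[0]+sz[0]],None,fx=f,fy=f,interpolation=cv2.INTER_CUBIC)
    def dr(P,col):
      q=((cam.proj(P)-np.array(o)+.5)*f-.5).astype(int);cv2.polylines(im,[q],True,col,1)
    sq=lambda a,y0,y1,z:[w(-a,y0,z),w(a,y0,z),w(a,y1,z),w(-a,y1,z)]
    dr(sq(.015,-.012,.012,.128),(255,255,255));dr(sq(.033,-.012,.012,.083),(0,0,255))
    dr(sq(.015,foot[0],foot[1],.012),(0,255,0));dr(sq(.015,-.012,.012,.048),(255,0,255))
    ims[nm,hyp]=im
  cv2.imwrite(f"pics/hyp_{nm}.png",np.hstack([ims[nm,0],ims[nm,1]])[:, :].copy() if nm=='s' else np.vstack([ims[nm,0],ims[nm,1]])[:600*2])
E
python3 -c "
import cv2
a=cv2.imread('pics/hyp_t.png');print(a.shape);h=a.shape[0]//2
import numpy as np;cv2.imwrite('pics/hyp_t2.png',np.hstack([a[:h,:400],a[h:,:400]]))"
```

```text
(1120, 640, 3)
```

View pics/hyp_t2.png

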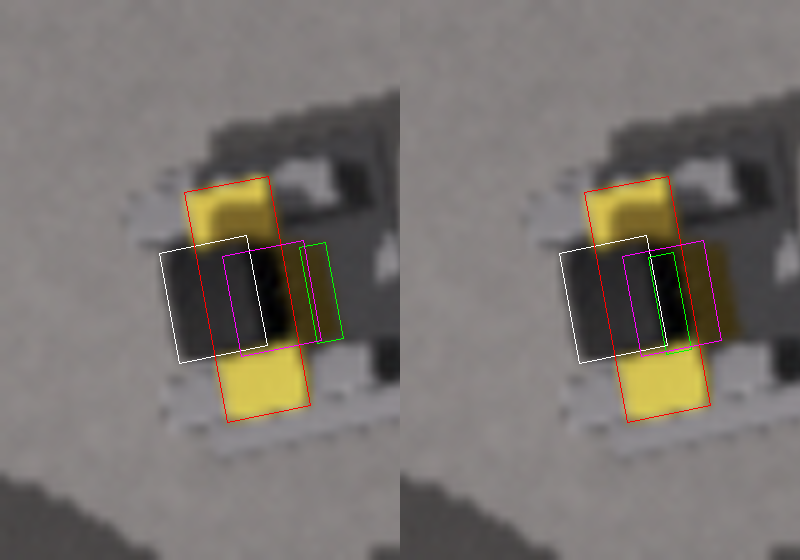

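View pics/hyp_s.png

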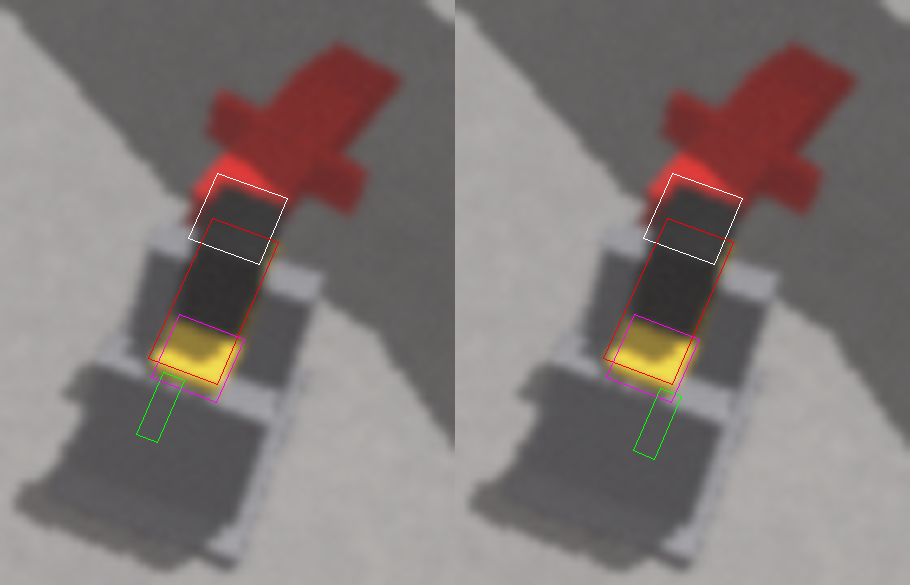

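```bash
cat >>h.py <<'E'
from scipy.spatial.transform import Rotation as Ro
def go(x,y,z,yaw,nmin=1):
    from station import get_obs
    o=get_obs();R=Ro.from_euler('xyz',o["eef_rot"])
    d=R.inv().apply(np.array([x,y,z])-o["ee_pos"]);q=(R.inv()*Ro.from_euler('xyz',[np.pi,0,yaw])).as_rotvec()
    n=max(np.linalg.norm(d)/.0417,np.degrees(np.linalg.norm(q))/7.16)
    print("t",round(o["time_s"],2),"pos",o["ee_pos"].round(4),"F",o["force"].round(2),"w",round(o["grip_width"],4))
    print("row",(q/(np.pi/2)).round(4),(d/.5).round(4),"minrows",n)
E
python3 -c "
from h import *
go(.4745,.2537,.17,3.3116)"
```

```text
t 0.1 pos [0.2336 0.4977 0.205 ] F [-1.01 -1.56 -0.82] w 0.0941
row [-6.000e-04 -2.000e-04 -3.876e-01] [-0.6435 -0.2369  0.0702] minrows 8.265142016566609
```

Call:
servo_tool(moves=[[[-0.0006,-0.0002,-0.3876,-0.6435,-0.2369,0.0702,0],[-0.0006,-0.0002,-0.3876,-0.6435,-0.2369,0.0702,0],[-0.0006,-0.0002,-0.3876,-0.6435,-0.2369,0.0702,0],[-0.0006,-0.0002,-0.3876,-0.6435,-0.2369,0.0702,0],[-0.0006,-0.0002,-0.3876,-0.6435,-0.2369,0.0702,0],[-0.0006,-0.0002,-0.3876,-0.6435,-0.2369,0.0702,0],[-0.0006,-0.0002,-0.3876,-0.6435,-0.2369,0.0702,0],[-0.0006,-0.0002,-0.3876,-0.6435,-0.2369,0.0702,0],[-0.0006,-0.0002,-0.3876,-0.6435,-0.2369,0.0702,0],[-0.0006,-0.0002,-0.3876,-0.6435,-0.2369,0.0702,0],[-0.0006,-0.0002,-0.3876,-0.6435,-0.2369,0.0702,0],[-0.0006,-0.0002,-0.3876,-0.6435,-0.2369,0.0702,0]]], squeeze=50)

```text
time_s: 1.1
ee_pos: [0.4741, 0.254, 0.1698]
eef_rot: [3.142, -0.001, -2.972]
force: [-0.1, 0.4, 0.5]
grip_width: 0.0939
```

```bash
python3 - <<'E'
from h import *
from station import camera
go(.4745,.2537,.0885,3.3116)
c=camera("top");cv2.imwrite("pics/t1.png",cv2.resize(c["color"][150:290,130:290,::-1],None,fx=4,fy=4))
E
```

```text
t 1.1 pos [0.4741 0.254  0.1698] F [-0.08  0.42  0.55] w 0.0939
row [ 0.     -0.0004 -0.0001] [-0.0008 -0.0007  0.1626] minrows 1.9492928690618654
```

View pics/t1.png

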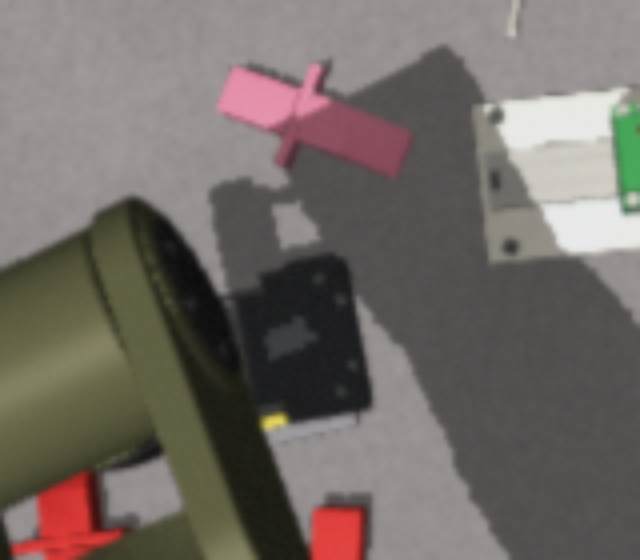

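The gripper is over the holder and hides it, with one yellow collar end showing at about (272,422) in the crop. I'll go down and close.

Call:
servo_tool(moves=[[[0,-0.0004,0,-0.0008,-0.0007,0.06,0],[0,-0.0004,0,-0.0008,-0.0007,0.1,0],[0,-0.0004,0,-0.0008,-0.0007,0.135,0],[0,-0.0004,0,-0.0008,-0.0007,0.1626,0],[0,-0.0004,0,-0.0008,-0.0007,0.1626,0],[0,-0.0004,0,-0.0008,-0.0007,0.1626,0],[0,-0.0004,0,-0.0008,-0.0007,0.1626,0.5],[0,-0.0004,0,-0.0008,-0.0007,0.1626,0.8],[0,-0.0004,0,-0.0008,-0.0007,0.1626,1],[0,-0.0004,0,-0.0008,-0.0007,0.1626,1],[0,-0.0004,0,-0.0008,-0.0007,0.1626,1],[0,-0.0004,0,-0.0008,-0.0007,0.1626,1]]])

```text
time_s: 2.15
ee_pos: [0.4744, 0.2542, 0.0889]
eef_rot: [3.141, 0.001, -2.971]
force: [0.1, 0.8, 0.4]
grip_width: 0.0571
```

```bash
python3 -c "
from h import *
go(.4745,.2537,.0885,3.3116)"
```

```text
t 2.15 pos [0.4744 0.2542 0.0889] F [0.09 0.79 0.44] w 0.0571
row [0.0001 0.0004 0.0005] [-0.0001 -0.001   0.0007] minrows 0.01455130502496175
```

Call:
servo_tool(moves=[[[0,0,0,0,0,0,1],[0,0,0,0,0,0,1],[0,0,0,0,0,0,1],[0,0,0,0,0,0,1],[0,0,0,0,0,0,1],[0,0,0,0,0,0,1],[0,0,0,0,0,0,1],[0,0,0,0,0,0,1]]])

```text
time_s: 2.82
ee_pos: [0.4744, 0.2541, 0.0888]
eef_rot: [3.141, 0.001, -2.971]
force: [0.4, -0.1, -0.0]
grip_width: 0.0236
```

Call:
servo_tool(moves=[[[0,0,0,0,0,-0.02,1],[0,0,0,0,0,-0.06,1],[0,0,0,0,0,-0.12,1],[0,0,0,0,0,-0.19,1],[0,0,0,0,0,-0.19,1],[0,0,0,0,0,-0.19,1]]])

```text
time_s: 3.32
ee_pos: [0.4749, 0.2544, 0.186]
eef_rot: [3.141, 0.004, -2.971]
force: [0.3, -0.1, -0.8]
grip_width: 0.0236
```

```bash
python3 - <<'E'
from h import *
from station import camera
yw=.081;u=np.array([-np.sin(yw),np.cos(yw)]);ux=np.array([np.cos(yw),np.sin(yw)])
bk=np.array([.6045,-.0985])
p=bk+u*(.020+.012+.003)
print(p)
go(*p,.184,np.pi+yw)
c=camera("scene");cv2.imwrite("pics/s2.png",c["color"][:,:,::-1][120:300,280:480].repeat(3,0).repeat(3,1))
E
```

```text
[ 0.6016681  -0.06361475]
t 3.32 pos [0.4749 0.2544 0.186 ] F [ 0.32 -0.06 -0.82] w 0.0236
row [0.0008 0.0027 0.0572] [-0.1416 -0.6699  0.0038] minrows 8.210278823739031
```

View pics/s2.png

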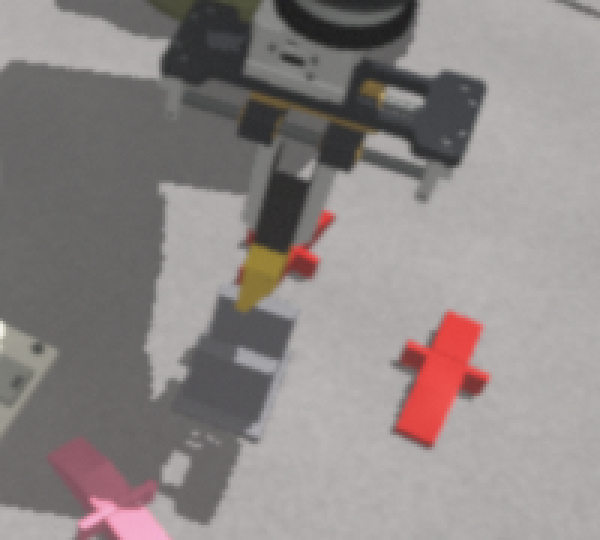

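The spacer is held upright. Its straight side faces left, towards the rail, and the taper is at about (255,285) in the crop. Next is a carry to above the first gap.

Call:
servo_tool(moves=[[[0.0008,0.0027,0.0572,-0.0071,-0.0335,0.0038,1],[0.0008,0.0027,0.0572,-0.0225,-0.107,0.0038,1],[0.0008,0.0027,0.0572,-0.037,-0.18,0.0038,1],[0.0008,0.0027,0.0572,-0.054,-0.255,0.0038,1],[0.0008,0.0027,0.0572,-0.07,-0.33,0.0038,1],[0.0008,0.0027,0.0572,-0.0856,-0.405,0.0038,1],[0.0008,0.0027,0.0572,-0.1015,-0.48,0.0038,1],[0.0008,0.0027,0.0572,-0.1173,-0.555,0.0038,1],[0.0008,0.0027,0.0572,-0.1321,-0.625,0.0038,1],[0.0008,0.0027,0.0572,-0.1416,-0.6699,0.0038,1],[0.0008,0.0027,0.0572,-0.1416,-0.6699,0.0038,1],[0.0008,0.0027,0.0572,-0.1416,-0.6699,0.0038,1]]])

```text
time_s: 4.37
ee_pos: [0.6004, -0.0648, 0.1805]
eef_rot: [-3.141, -0.006, -3.063]
force: [-0.1, -0.5, -1.0]
grip_width: 0.0238
```

Call:
servo_tool(moves=[[[0,0,0,0,0,0,1],[0,0,0,0,0,0,1],[0,0,0,0,0,0,1]]])

```text
time_s: 4.62
ee_pos: [0.6001, -0.0637, 0.1802]
eef_rot: [3.141, -0.006, -3.061]
force: [0.3, -0.4, -0.3]
grip_width: 0.0236
```

```bash
python3 - <<'E'
from h import *
from station import camera
go(.60167,-.06361,.160,np.pi+.081)
c=camera("scene");cv2.imwrite("pics/s3.png",cv2.resize(c["color"][90:270,150:320,::-1],None,fx=4,fy=4,interpolation=cv2.INTER_CUBIC)[:600])
pickle.dump(c,open("s3.pkl","wb"))
E
```

```text
t 4.62 pos [ 0.6001 -0.0637  0.1802] F [ 0.27 -0.37 -0.28] w 0.0236
row [ 0.0001 -0.0041 -0.0005] [-0.0034  0.      0.0403] minrows 0.4847833779875202
```

View pics/s3.png

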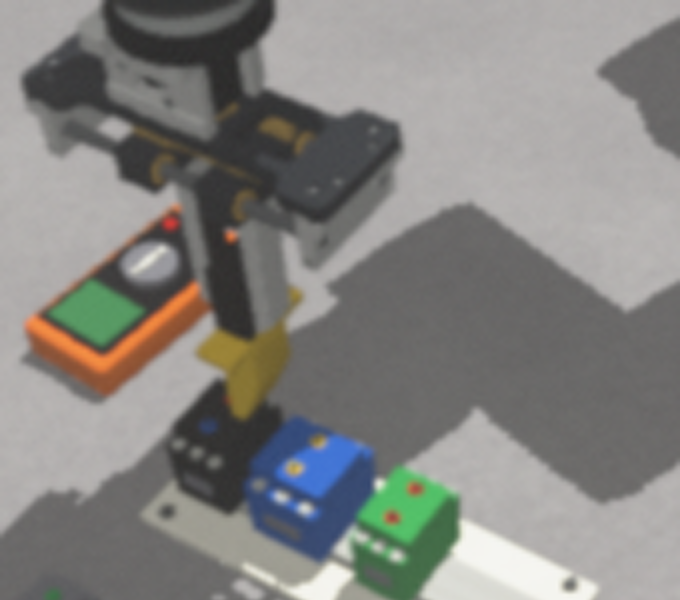

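The spacer is above the gap, with its foot near (240,410) in the crop, over the black/blue gap. Now down to just above the tops.

Call:
servo_tool(moves=[[[0.0001,-0.0041,-0.0005,-0.0034,0,0.015,1],[0.0001,-0.0041,-0.0005,-0.0034,0,0.03,1],[0.0001,-0.0041,-0.0005,-0.0034,0,0.0403,1],[0.0001,-0.0041,-0.0005,-0.0034,0,0.0403,1],[0.0001,-0.0041,-0.0005,-0.0034,0,0.0403,1]]])

```text
time_s: 5.08
ee_pos: [0.6016, -0.0637, 0.1597]
eef_rot: [3.142, -0.0, -3.061]
force: [0.9, -0.1, -0.5]
grip_width: 0.0239
```

```bash
python3 - <<'E'
from h import *
from station import camera,get_obs
go(.60167,-.06361,.146,np.pi+.081)
c=camera("scene");pickle.dump(c,open("s4.pkl","wb"));S=Cam(c)
p=get_obs()["ee_pos"];yw=.081;u=np.array([-np.sin(yw),np.cos(yw),0]);ux=np.array([np.cos(yw),np.sin(yw),0])
f=p-[0,0,.0768]
o=np.array((180,150));k=6
im=cv2.resize(c["color"][150:250,180:300,::-1],None,fx=k,fy=k,interpolation=cv2.INTER_CUBIC)
def dr(P,col): cv2.polylines(im,[((S.proj(P)-o+.5)*k-.5).astype(int)],True,col,1)
dr([f+ux*a+u*b for a,b in((-.015,-.012),(.015,-.012),(.015,-.004),(-.015,-.004))],(0,255,0))
bk=np.array([.6045,-.0985,.077]);bl=np.array([.599,-.036,.077])
for C,h in((bk,.02),(bl,.025)): dr([C+ux*a+u*b for a,b in((-.022,-h),(.022,-h),(.022,h),(-.022,h))],(0,255,255))
cv2.imwrite("pics/s4.png",im)
E
```

```text
t 5.08 pos [ 0.6016 -0.0637  0.1597] F [ 0.93 -0.13 -0.45] w 0.0239
row [ 0.     -0.0003  0.    ] [-0.0001  0.0001  0.0274] minrows 0.3285148563878389
```

View pics/s4.png

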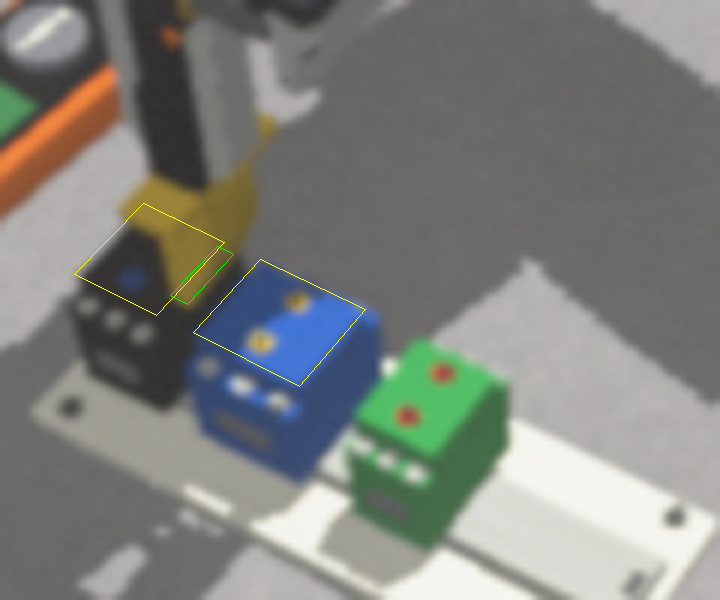

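The foot's lower edge, around (170,290)–(190,303), agrees with the prediction: inside the gap and clear of black. I'll go about 12 mm down.

Call:
servo_tool(moves=[[[0,0,0,0,0,0.006,1],[0,0,0,0,0,0.012,1],[0,0,0,0,0,0.018,1],[0,0,0,0,0,0.024,1],[0,0,0,0,0,0.024,1],[0,0,0,0,0,0.024,1]]])

```text
time_s: 5.63
ee_pos: [0.6018, -0.0637, 0.1479]
eef_rot: [-3.141, -0.0, -3.061]
force: [-0.0, -0.0, -0.6]
grip_width: 0.0233
```

Call:
servo_tool(moves=[[[0,0,0,0,-0.001,0,1],[0,0,0,0,-0.002,0,1],[0,0,0,0,-0.003,0,1],[0,0,0,0,-0.003,0,1]]])

```text
time_s: 5.97
ee_pos: [0.6019, -0.0653, 0.1481]
eef_rot: [-3.141, 0.0, -3.061]
force: [0.8, -0.6, -0.9]
grip_width: 0.0236
```

Call:
servo_tool(moves=[[[0,0,0,0,-0.001,0,1],[0,0,0,0,-0.001,0,1],[0,0,0,0,-0.001,0,1]]])

```text
time_s: 6.22
ee_pos: [0.602, -0.0659, 0.1481]
eef_rot: [-3.141, 0.0, -3.061]
force: [-0.4, 0.1, -1.1]
grip_width: 0.0239
```

Call:
servo_tool(moves=[[[0,0,0,0,-0.001,0,1],[0,0,0,0,-0.001,0,1],[0,0,0,0,-0.001,0,1]]])

```text
time_s: 6.47
ee_pos: [0.602, -0.0664, 0.1481]
eef_rot: [-3.141, 0.0, -3.061]
force: [0.2, 0.8, -2.0]
grip_width: 0.0238
```

Call:
servo_tool(moves=[[[0,0,0,0,-0.001,0,1],[0,0,0,0,-0.001,0,1],[0,0,0,0,-0.001,0,1]]])

```text
time_s: 6.72
ee_pos: [0.6021, -0.0669, 0.1481]
eef_rot: [-3.141, 0.0, -3.061]
force: [-0.1, 0.0, -0.7]
grip_width: 0.0236
```

Call:
servo_tool(moves=[[[0,0,0,0,-0.0006,0,1],[0,0,0,0,-0.0006,0,1],[0,0,0,0,-0.0006,0,1]]])

```text
time_s: 6.97
ee_pos: [0.6021, -0.0672, 0.1481]
eef_rot: [-3.141, 0.0, -3.061]
force: [-0.2, 0.7, -0.9]
grip_width: 0.0239
```

Call:
servo_tool(moves=[[[0,0,0,0,-0.0006,0,1],[0,0,0,0,-0.0006,0,1],[0,0,0,0,-0.0006,0,1]]])

```text
time_s: 7.22
ee_pos: [0.6021, -0.0673, 0.1481]
eef_rot: [3.141, 0.0, -3.061]
force: [0.2, 1.6, -0.2]
grip_width: 0.0237
```

Call:
servo_tool(moves=[[[0,0,0,0,-0.0006,0,1],[0,0,0,0,-0.0006,0,1],[0,0,0,0,-0.0006,0,1]]])

```text
time_s: 7.47
ee_pos: [0.6021, -0.0673, 0.1481]
eef_rot: [3.141, 0.0, -3.061]
force: [-0.8, 4.1, -0.5]
grip_width: 0.0233
```

Call:
servo_tool(moves=[[[0,0,0,0,-0.0006,0,1],[0,0,0,0,-0.0006,0,1],[0,0,0,0,-0.0006,0,1]]])

```text
time_s: 7.72
ee_pos: [0.6021, -0.0675, 0.1482]
eef_rot: [3.141, 0.0, -3.061]
force: [0.0, 5.2, 0.2]
grip_width: 0.0237
```

Call:
servo_tool(moves=[[[0,0,0,0,0,0.005,1],[0,0,0,0,0,0.01,1],[0,0,0,0,0,0.015,1],[0,0,0,0,0,0.02,1],[0,0,0,0,0,0.024,1],[0,0,0,0,0,0.024,1],[0,0,0,0,0,0.024,1]]])

```text
time_s: 8.3
ee_pos: [0.6019, -0.0674, 0.1355]
eef_rot: [3.14, -0.001, -3.061]
force: [-0.2, 4.8, -3.5]
grip_width: 0.024
```

Call:
servo_tool(moves=[[[0,0,0,0,-0.0002,0.002,1],[0,0,0,0,-0.0002,0.004,1],[0,0,0,0,-0.0002,0.006,1],[0,0,0,0,-0.0002,0.008,1],[0,0,0,0,-0.0002,0.008,1]]])

```text
time_s: 8.72
ee_pos: [0.6021, -0.0674, 0.1319]
eef_rot: [3.14, -0.0, -3.061]
force: [-0.1, 5.6, 3.1]
grip_width: 0.0241
```

Call:
servo_tool(moves=[[[0,0,0,0,0.0002,0.002,1],[0,0,0,0,0.0002,0.004,1],[0,0,0,0,0.0002,0.006,1],[0,0,0,0,0.0002,0.008,1]]])

```text
time_s: 9.05
ee_pos: [0.6028, -0.0674, 0.1305]
eef_rot: [3.141, 0.003, -3.061]
force: [-5.0, 6.8, 21.0]
grip_width: 0.0237
```

Call:
servo_tool(moves=[[[0,0,0,0,0,0.002,1],[0,0,0,0,0,0.004,1],[0,0,0,0,0,0.006,1]]])

```text
time_s: 9.3
ee_pos: [0.6033, -0.0673, 0.1297]
eef_rot: [3.141, 0.005, -3.061]
force: [-5.6, 6.7, 20.3]
grip_width: 0.0237
```

```bash
python3 -c "
from h import *
go(.6021,-.0670,.1297,np.pi+.081)"
```

```text
t 9.3 pos [ 0.6033 -0.0673  0.1297] F [-5.61  6.75 20.25] w 0.0237
row [ 0.0003  0.0032 -0.0001] [0.0024 0.0009 0.0001] minrows 0.04081779886008979
```

Call:
servo_tool(moves=[[[0,0.0032,0,0.002,0.0006,0.001,1],[0,0.0032,0,0.0024,0.0008,0.002,1],[0,0.0032,0,0.0024,0.0008,0.003,1]]])

```text
time_s: 9.55
ee_pos: [0.6029, -0.0672, 0.1298]
eef_rot: [-3.141, 0.003, -3.061]
force: [-2.1, 3.8, 16.1]
grip_width: 0.0237
```

Call:
servo_tool(moves=[[[0,0.003,0,0.002,0.0002,0.003,1],[0,0.003,0,0.002,0.0002,0.005,1],[0,0.003,0,0.002,0.0002,0.007,1]]])

```text
time_s: 9.8
ee_pos: [0.6031, -0.0672, 0.1289]
eef_rot: [-3.14, 0.002, -3.061]
force: [-1.8, 6.4, 21.2]
grip_width: 0.0239
```

Call:
servo_tool(moves=[[[0,0.002,0,0.002,0.0002,0.004,1],[0,0.002,0,0.002,0.0002,0.006,1],[0,0.002,0,0.002,0.0002,0.008,1]]])

```text
time_s: 10.05
ee_pos: [0.6034, -0.0672, 0.1276]
eef_rot: [-3.14, 0.004, -3.061]
force: [-1.5, 6.3, 20.9]
grip_width: 0.0238
```

Call:
servo_tool(moves=[[[0,0.003,0,0.002,0.0006,0.004,1],[0,0.003,0,0.002,0.0006,0.006,1],[0,0.003,0,0.002,0.0006,0.008,1],[0,0.003,0,0.002,0.0006,0.01,1]]])

```text
time_s: 10.38
ee_pos: [0.6037, -0.0671, 0.1254]
eef_rot: [-3.139, 0.004, -3.061]
force: [-1.5, 5.3, 21.7]
grip_width: 0.0239
```

Call:
servo_tool(moves=[[[0,0.003,0,0.002,0.0006,0.004,1],[0,0.003,0,0.002,0.0006,0.006,1],[0,0.003,0,0.002,0.0006,0.008,1],[0,0.003,0,0.002,0.0006,0.01,1]]])

```text
time_s: 10.72
ee_pos: [0.6042, -0.067, 0.1232]
eef_rot: [-3.138, 0.004, -3.061]
force: [-1.8, 5.7, 21.5]
grip_width: 0.0235
```

```bash
python3 -c "
from h import *
go(.6021,-.0670,.1202,np.pi+.081)"
```

```text
t 10.72 pos [ 0.6042 -0.067   0.1232] F [-1.78  5.68 21.45] w 0.0235
row [-0.0023  0.0025 -0.0004] [0.0041 0.0003 0.0059] minrows 0.08661777592862895
```

Call:
servo_tool(moves=[[[-0.002,0.0025,0,0.003,0.0005,0.004,1],[-0.002,0.0025,0,0.004,0.0005,0.006,1],[-0.002,0.0025,0,0.004,0.0005,0.008,1],[-0.002,0.0025,0,0.004,0.0005,0.01,1]]])

```text
time_s: 11.05
ee_pos: [0.6039, -0.0671, 0.1211]
eef_rot: [-3.14, 0.006, -3.061]
force: [-1.1, 6.1, 20.8]
grip_width: 0.0242
```

Call:
servo_tool(moves=[[[-0.002,0.0025,0,0.003,0.0004,0.004,1],[-0.002,0.0025,0,0.003,0.0004,0.006,1],[-0.002,0.0025,0,0.003,0.0004,0.008,1],[-0.002,0.0025,0,0.003,0.0004,0.01,1]]])

```text
time_s: 11.38
ee_pos: [0.604, -0.0672, 0.119]
eef_rot: [3.141, 0.007, -3.061]
force: [-1.2, 4.5, 21.4]
grip_width: 0.0237
```

Call:
servo_tool(moves=[[[0,0.004,0,0.003,0.0004,0.004,1],[0,0.004,0,0.003,0.0004,0.006,1],[0,0.004,0,0.003,0.0004,0.008,1],[0,0.004,0,0.003,0.0004,0.009,1]]])

```text
time_s: 11.72
ee_pos: [0.604, -0.0672, 0.1169]
eef_rot: [-3.141, 0.006, -3.061]
force: [0.9, 5.7, 13.1]
grip_width: 0.0239
```

Call:
servo_tool(moves=[[[0,0.004,0,0.003,0.0002,0.003,1],[0,0.004,0,0.003,0.0002,0.005,1],[0,0.004,0,0.003,0.0002,0.007,1],[0,0.004,0,0.003,0.0002,0.008,1]]])

```text
time_s: 12.05
ee_pos: [0.6037, -0.0672, 0.1146]
eef_rot: [-3.141, 0.003, -3.061]
force: [1.0, 5.6, 12.2]
grip_width: 0.0236
```

```bash
python3 -c "
from h import *
go(.6021,-.0672,.1132,np.pi+.081)"
```

```text
t 12.05 pos [ 0.6037 -0.0672  0.1146] F [ 0.97  5.56 12.18] w 0.0236
row [-0.0007  0.0021 -0.0006] [0.0031 0.0002 0.0029] minrows 0.0510577186022208
```

Full width is in and the force has dropped to about 12 N of friction. I'll keep sliding down.

Call:
servo_tool(moves=[[[0,0.002,0,0.003,0.0004,0.005,1],[0,0.002,0,0.003,0.0004,0.008,1],[0,0.002,0,0.003,0.0004,0.011,1],[0,0.002,0,0.003,0.0004,0.014,1],[0,0.002,0,0.003,0.0004,0.016,1]]])

```text
time_s: 12.47
ee_pos: [0.6032, -0.0672, 0.1081]
eef_rot: [-3.14, 0.003, -3.062]
force: [-0.1, 4.5, 12.1]
grip_width: 0.0236
```

Call:
servo_tool(moves=[[[0,0.002,0,0.001,0.0002,0.005,1],[0,0.002,0,0.001,0.0002,0.008,1],[0,0.002,0,0.001,0.0002,0.011,1],[0,0.002,0,0.001,0.0002,0.013,1]]])

```text
time_s: 12.8
ee_pos: [0.6035, -0.0671, 0.1031]
eef_rot: [-3.14, 0.003, -3.062]
force: [-0.4, 4.2, 12.1]
grip_width: 0.0236
```

```bash
python3 -c "
from h import *
go(.6021,-.0672,.1,np.pi+.081)"
```

```text
t 12.8 pos [ 0.6035 -0.0671  0.1031] F [-0.36  4.23 12.11] w 0.0236
row [-0.0012  0.0018 -0.0007] [0.0029 0.0001 0.0061] minrows 0.08109416563919963
```

Call:
servo_tool(moves=[[[-0.001,0.002,0,0.002,0.0002,0.005,1],[-0.001,0.002,0,0.002,0.0002,0.008,1],[-0.001,0.002,0,0.002,0.0002,0.01,1],[-0.001,0.002,0,0.002,0.0002,0.011,1]]])

```text
time_s: 13.13
ee_pos: [0.6032, -0.0672, 0.0986]
eef_rot: [-3.141, 0.002, -3.062]
force: [0.0, 4.6, 9.5]
grip_width: 0.0237
```

Call:
servo_tool(moves=[[[0,0.002,0,0.002,0.0002,0.004,1],[0,0.002,0,0.002,0.0002,0.005,1],[0,0.002,0,0.002,0.0002,0.006,1]]])

```text
time_s: 13.38
ee_pos: [0.6031, -0.0672, 0.097]
eef_rot: [-3.14, 0.001, -3.062]
force: [-0.9, 4.6, 11.3]
grip_width: 0.0238
```

Call:
servo_tool(moves=[[[0,0.001,0,0.002,0.0002,0.004,1],[0,0.001,0,0.002,0.0002,0.005,1],[0,0.001,0,0.002,0.0002,0.005,1]]])

```text
time_s: 13.63
ee_pos: [0.6031, -0.0672, 0.0968]
eef_rot: [-3.14, 0.003, -3.062]
force: [-2.6, 6.1, 18.6]
grip_width: 0.0234
```

Call:
servo_tool(moves=[[[0,0.001,0,0.002,0.0002,0.004,1],[0,0.001,0,0.002,0.0002,0.005,1],[0,0.001,0,0.002,0.0002,0.005,1]]])

```text
time_s: 13.88
ee_pos: [0.6031, -0.0672, 0.0968]
eef_rot: [-3.139, 0.005, -3.062]
force: [-4.0, 5.8, 20.4]
grip_width: 0.0234
```

Call:
servo_tool(moves=[[[-0.001,0.003,0,0.002,0.0002,0.0055,1],[-0.001,0.003,0,0.002,0.0002,0.0055,1],[-0.001,0.003,0,0.002,0.0002,0.0055,1],[-0.001,0.003,0,0.002,0.0002,0.0055,1],[-0.001,0.003,0,0.002,0.0002,0.0055,1]]])

```text
time_s: 14.3
ee_pos: [0.6031, -0.0672, 0.0967]
eef_rot: [-3.14, 0.004, -3.062]
force: [-4.7, 5.5, 23.0]
grip_width: 0.0237
```

```bash
python3 - <<'E'
from h import *
from station import camera
go(.6021,-.0668,.0968,np.pi+.081)
c=camera("scene");pickle.dump(c,open("s5.pkl","wb"))
cv2.imwrite("pics/s5.png",cv2.resize(c["color"][150:270,180:310,::-1],None,fx=5,fy=5,interpolation=cv2.INTER_CUBIC))
E
```

```text
t 14.3 pos [ 0.6031 -0.0672  0.0967] F [-4.71  5.5  22.95] w 0.0237
row [-0.0008  0.0023 -0.001 ] [ 0.002   0.001  -0.0001] minrows 0.033289367285610834
```

View pics/s5.png

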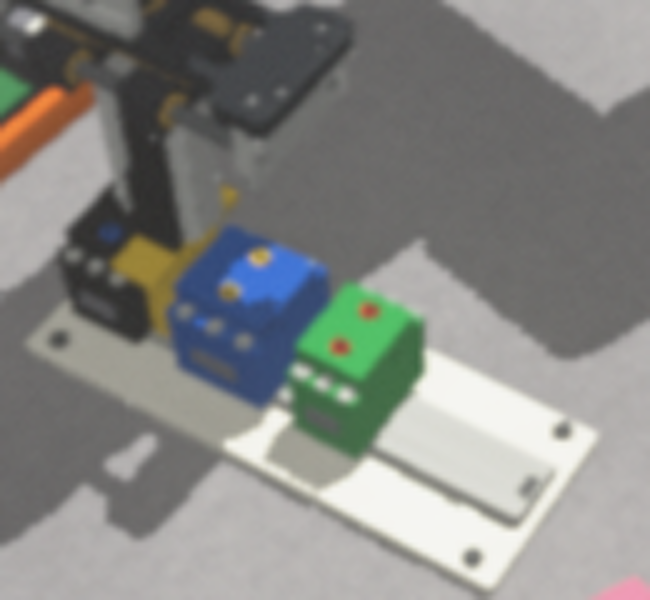

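Seated: z stays at 0.0967 while the push has risen to 23 N, with the blade fully down at about (165,290) in the crop. Now I'll pull it straight up.

Call:
servo_tool(moves=[[[-0.0005,0.0023,0,0.001,0.0006,0,1],[-0.0005,0.0023,0,0.001,0.0006,-0.004,1],[-0.0005,0.0023,0,0.001,0.0006,-0.01,1],[-0.0005,0.0023,0,0.001,0.0006,-0.018,1],[-0.0005,0.0023,0,0.001,0.0006,-0.028,1],[-0.0005,0.0023,0,0.001,0.0006,-0.038,1],[-0.0005,0.0023,0,0.001,0.0006,-0.048,1]]])

```text
time_s: 14.93
ee_pos: [0.6028, -0.0671, 0.1217]
eef_rot: [-3.141, 0.001, -3.062]
force: [-0.0, 0.6, -1.4]
grip_width: 0.0234
```

```bash
python3 -c "
from h import *
go(.6021,-.0668,.175,np.pi+.081)"
```

```text
t 14.93 pos [ 0.6028 -0.0671  0.1217] F [-0.02  0.61 -1.41] w 0.0234
row [-0.0006  0.0005 -0.001 ] [ 0.0012  0.0006 -0.1065] minrows 1.2770929960537063
```

Call:
servo_tool(moves=[[[0,0,-0.001,0.001,0.0006,-0.02,1],[0,0,-0.001,0.001,0.0006,-0.06,1],[0,0,-0.001,0.001,0.0006,-0.11,1],[0,0,-0.001,0.001,0.0006,-0.11,1],[0,0,-0.001,0.001,0.04,-0.11,1],[0,0,-0.001,0.001,0.1,-0.11,1],[0,0,-0.001,0.001,0.14,-0.11,1],[0,0,-0.001,0.001,0.1538,-0.11,1],[0,0,-0.001,0.001,0.1538,-0.11,1],[0,0,-0.001,0.001,0.1538,-0.11,1]]])

```text
time_s: 15.77
ee_pos: [0.5963, 0.0092, 0.1772]
eef_rot: [-3.14, 0.002, -3.06]
force: [0.3, -0.6, -1.4]
grip_width: 0.0244
```

```bash
python3 - <<'E'
from h import *
from station import camera
go(.5960,.0096,.160,np.pi+.080)
c=camera("scene");pickle.dump(c,open("s6.pkl","wb"))
cv2.imwrite("pics/s6.png",cv2.resize(c["color"][150:270,180:310,::-1],None,fx=5,fy=5,interpolation=cv2.INTER_CUBIC))
E
```

```text
t 15.77 pos [0.5963 0.0092 0.1772] F [ 0.35 -0.58 -1.42] w 0.0244
row [-0.0008  0.001   0.001 ] [0.0006 0.0009 0.0343] minrows 0.41206254518836977
```

View pics/s6.png

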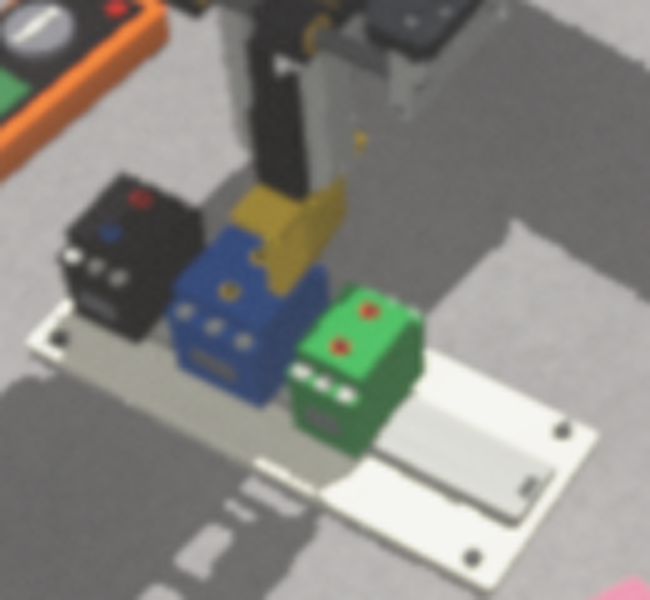

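Call:
servo_tool(moves=[[[-0.0008,0.001,0.001,0.0006,0.0009,0.015,1],[-0.0008,0.001,0.001,0.0006,0.0009,0.03,1],[-0.0008,0.001,0.001,0.0006,0.0009,0.0343,1],[-0.0008,0.001,0.001,0.0006,0.0009,0.0343,1],[-0.0008,0.001,0.001,0.0006,0.0009,0.0343,1]]])

```text
time_s: 16.23
ee_pos: [0.5959, 0.0089, 0.1595]
eef_rot: [3.142, -0.001, -3.063]
force: [0.4, 0.2, -0.1]
grip_width: 0.0236
```

```bash
python3 - <<'E'
from h import *
from station import camera,get_obs
S=load("s6")
for p in((230,290),(258,256),(341,346),(369,311)): print(S.on(un(p,5,(180,150)),.077).round(4))
go(.5960,.0096,.148,np.pi+.080)
c=camera("scene");S=Cam(c)
p=get_obs()["ee_pos"];yw=.08;u=np.array([-np.sin(yw),np.cos(yw),0]);ux=np.array([np.cos(yw),np.sin(yw),0])
f=p-[0,0,.0768]
o=np.array((180,150));k=6
im=cv2.resize(c["color"][150:250,180:300,::-1],None,fx=k,fy=k,interpolation=cv2.INTER_CUBIC)
def dr(P,col): cv2.polylines(im,[((S.proj(P)-o+.5)*k-.5).astype(int)],True,col,1)
dr([f+ux*a+u*b for a,b in((-.015,-.012),(.015,-.012),(.015,-.004),(-.015,-.004))],(0,255,0))
cv2.imwrite("pics/s7.png",im)
E
```

```text
[ 0.61   -0.0284  0.077 ]
[ 0.5868 -0.0311  0.077 ]
[0.6053 0.0332 0.077 ]
[0.5821 0.031  0.077 ]
t 16.23 pos [0.5959 0.0089 0.1595] F [ 0.4   0.22 -0.12] w 0.0236
row [ 0.     -0.0006 -0.0008] [-0.0003  0.0014  0.0231] minrows 0.2772694765867135
```

View pics/s7.png

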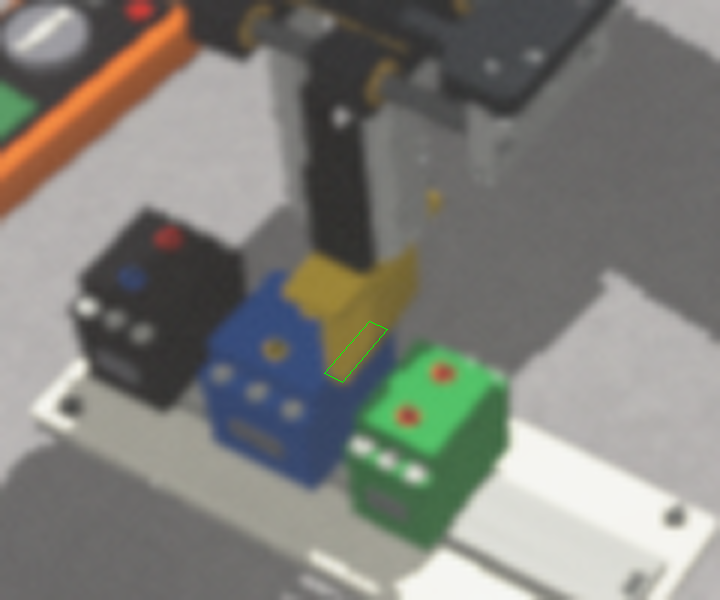

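The foot outline sits in the blue/green gap, near (357,352) in the crop. I'll lower it 12 mm and shift it slightly away from blue.

Call:
servo_tool(moves=[[[0,-0.0006,-0.0008,-0.0003,0.0014,0.004,1],[0,-0.0006,-0.0008,-0.0003,0.0014,0.01,1],[0,-0.0006,-0.0008,-0.0003,0.0014,0.016,1],[0,-0.0006,-0.0008,-0.0003,0.0014,0.0235,1],[0,-0.0006,-0.0008,-0.0003,0.0014,0.0235,1],[0,-0.0006,-0.0008,-0.0003,0.0014,0.0235,1]]])

```text
time_s: 16.78
ee_pos: [0.596, 0.0097, 0.1478]
eef_rot: [3.142, 0.0, -3.061]
force: [-0.6, -0.2, 0.2]
grip_width: 0.0239
```

Call:
servo_tool(moves=[[[0,0,0,0,-0.001,0,1],[0,0,0,0,-0.002,0,1],[0,0,0,0,-0.003,0,1],[0,0,0,0,-0.003,0,1]]])

```text
time_s: 17.12
ee_pos: [0.5962, 0.0081, 0.1479]
eef_rot: [-3.142, 0.0, -3.061]
force: [-0.0, -0.5, -0.1]
grip_width: 0.0238
```

```bash
python3 -c "
from h import *
go(.5960,.0070,.148,np.pi+.080)"
```

```text
t 17.12 pos [0.5962 0.0081 0.1479] F [-0.   -0.52 -0.11] w 0.0238
row [-0.      0.0002  0.0001] [ 0.0006 -0.0021 -0.0001] minrows 0.02625925792550874
```

Call:
servo_tool(moves=[[[0,0,0,0,-0.0012,0,1],[0,0,0,0,-0.0012,0,1],[0,0,0,0,-0.0012,0,1]]])

```text
time_s: 17.37
ee_pos: [0.5963, 0.0074, 0.1479]
eef_rot: [-3.142, 0.0, -3.061]
force: [-0.2, 1.0, -0.6]
grip_width: 0.0237
```

Call:
servo_tool(moves=[[[0,0,0,0,-0.0006,0,1],[0,0,0,0,-0.0006,0,1],[0,0,0,0,-0.0006,0,1]]])

```text
time_s: 17.62
ee_pos: [0.5963, 0.0071, 0.148]
eef_rot: [-3.142, 0.0, -3.062]
force: [-0.2, 0.2, -0.5]
grip_width: 0.024
```

Call:
servo_tool(moves=[[[0,0,0,0,-0.0006,0,1],[0,0,0,0,-0.0006,0,1],[0,0,0,0,-0.0006,0,1]]])

```text
time_s: 17.87
ee_pos: [0.5963, 0.0068, 0.148]
eef_rot: [3.142, 0.0, -3.062]
force: [-0.6, 1.9, -0.8]
grip_width: 0.0236
```

Call:
servo_tool(moves=[[[0,0,0,0,-0.0004,0,1],[0,0,0,0,-0.0004,0,1],[0,0,0,0,-0.0004,0,1]]])

```text
time_s: 18.12
ee_pos: [0.5963, 0.0066, 0.148]
eef_rot: [-3.142, 0.0, -3.062]
force: [0.4, -0.7, -0.7]
grip_width: 0.0236
```

Call:
servo_tool(moves=[[[0,0,0,0,0,0,1],[0,0,0,0,0,0,1]]])

```text
time_s: 18.28
ee_pos: [0.5963, 0.0066, 0.148]
eef_rot: [-3.142, 0.0, -3.062]
force: [-0.0, -0.2, -1.8]
grip_width: 0.0236
```

Not in contact yet, so I'll take more small steps.

Call:
servo_tool(moves=[[[0,0,0,0,-0.0005,0,1],[0,0,0,0,-0.0005,0,1],[0,0,0,0,-0.0005,0,1]]])

```text
time_s: 18.53
ee_pos: [0.5963, 0.0065, 0.148]
eef_rot: [3.141, 0.0, -3.061]
force: [0.2, 0.9, -1.1]
grip_width: 0.0239
```

Call:
servo_tool(moves=[[[0,0,0,0,-0.0005,0,1],[0,0,0,0,-0.0005,0,1],[0,0,0,0,-0.0005,0,1]]])

```text
time_s: 18.78
ee_pos: [0.5963, 0.0064, 0.148]
eef_rot: [3.141, 0.0, -3.061]
force: [-0.4, 3.0, -0.5]
grip_width: 0.0236
```

Call:
servo_tool(moves=[[[0,0,0,0,0.0003,0.005,1],[0,0,0,0,0.0003,0.01,1],[0,0,0,0,0.0003,0.016,1],[0,0,0,0,0.0003,0.022,1],[0,0,0,0,0.0003,0.028,1],[0,0,0,0,0.0003,0.032,1],[0,0,0,0,0.0003,0.032,1],[0,0,0,0,0.0003,0.032,1]]])

```text
time_s: 19.45
ee_pos: [0.5962, 0.0065, 0.1318]
eef_rot: [3.141, -0.0, -3.061]
force: [0.8, 0.4, -0.8]
grip_width: 0.0233
```

```bash
python3 -c "
from h import *
go(.5963,.0065,.128,np.pi+.080)"
```

```text
t 19.45 pos [0.5962 0.0065 0.1318] F [ 0.75  0.35 -0.84] w 0.0233
row [ 0.0003 -0.0001  0.0001] [-0.0001 -0.0001  0.0075] minrows 0.09016930368543892
```

Call:
servo_tool(moves=[[[0.0003,0,0,0,-0.0001,0.002,1],[0.0003,0,0,0,-0.0001,0.004,1],[0.0003,0,0,0,-0.0001,0.006,1],[0.0003,0,0,0,-0.0001,0.008,1],[0.0003,0,0,0,-0.0001,0.009,1]]])

```text
time_s: 19.87
ee_pos: [0.5968, 0.0065, 0.1285]
eef_rot: [-3.142, 0.002, -3.062]
force: [-2.3, 1.2, 10.7]
grip_width: 0.0238
```

Call:
servo_tool(moves=[[[0,0,0,0.001,0,0.003,1],[0,0,0,0.001,0,0.005,1],[0,0,0,0.001,0,0.007,1]]])

```text
time_s: 20.12
ee_pos: [0.5971, 0.0066, 0.1265]
eef_rot: [-3.141, 0.005, -3.062]
force: [-0.8, 1.6, 11.7]
grip_width: 0.0238
```

```bash
python3 -c "
from h import *
go(.5963,.0065,.125,np.pi+.080)"
```

```text
t 20.12 pos [0.5971 0.0066 0.1265] F [-0.84  1.55 11.68] w 0.0238
row [-0.0001  0.0031 -0.    ] [ 0.0016 -0.      0.003 ] minrows 0.0413287321329239
```

Wedging now at about 11.7 N, with the side load around 1.5 N.

Call:
servo_tool(moves=[[[0,0.003,0,0.002,0,0.004,1],[0,0.003,0,0.002,0,0.006,1],[0,0.003,0,0.002,0,0.008,1],[0,0.003,0,0.002,0,0.01,1]]])

```text
time_s: 20.45
ee_pos: [0.5972, 0.0066, 0.1232]
eef_rot: [-3.141, 0.004, -3.062]
force: [-1.8, 1.5, 10.9]
grip_width: 0.0237
```

Call:
servo_tool(moves=[[[-0.0005,0.002,0,0.002,0,0.004,1],[-0.0005,0.002,0,0.002,0,0.006,1],[-0.0005,0.002,0,0.002,0,0.008,1],[-0.0005,0.002,0,0.002,0,0.01,1]]])

```text
time_s: 20.78
ee_pos: [0.5972, 0.0066, 0.1198]
eef_rot: [3.141, 0.004, -3.062]
force: [0.4, 1.6, 9.4]
grip_width: 0.0238
```

```bash
python3 -c "
from h import *
go(.5963,.0065,.115,np.pi+.080)"
```

```text
t 20.78 pos [0.5972 0.0066 0.1198] F [0.41 1.61 9.4 ] w 0.0238
row [ 0.0001  0.0026 -0.0001] [ 0.0018 -0.      0.0096] minrows 0.11756001856121663
```

Call:
servo_tool(moves=[[[0,0.002,0,0.001,0,0.004,1],[0,0.002,0,0.001,0,0.006,1],[0,0.002,0,0.001,0,0.008,1],[0,0.002,0,0.001,0,0.01,1]]])

```text
time_s: 21.12
ee_pos: [0.5975, 0.0066, 0.116]
eef_rot: [3.142, 0.004, -3.062]
force: [0.5, 1.0, 6.0]
grip_width: 0.0239
```

Call:
servo_tool(moves=[[[0,0.002,0,0.001,0,0.004,1],[0,0.002,0,0.001,0,0.007,1],[0,0.002,0,0.001,0,0.01,1],[0,0.002,0,0.001,0,0.013,1],[0,0.002,0,0.001,0,0.016,1]]])

```text
time_s: 21.53
ee_pos: [0.5976, 0.0066, 0.1088]
eef_rot: [3.142, 0.003, -3.062]
force: [0.1, 1.5, 6.1]
grip_width: 0.0238
```

```bash
python3 -c "
from h import *
go(.5963,.0065,.1,np.pi+.080)"
```

```text
t 21.53 pos [0.5976 0.0066 0.1088] F [0.1  1.52 6.05] w 0.0238
row [ 0.      0.0016 -0.0002] [ 0.0027 -0.      0.0176] minrows 0.21391735937308387
```

Call:
servo_tool(moves=[[[0,0.0015,0,0.001,0,0.004,1],[0,0.0015,0,0.001,0,0.008,1],[0,0.0015,0,0.001,0,0.012,1],[0,0.0015,0,0.001,0,0.016,1],[0,0.0015,0,0.001,0,0.019,1]]])

```text
time_s: 21.95
ee_pos: [0.5978, 0.0066, 0.1001]
eef_rot: [-3.141, 0.002, -3.062]
force: [0.1, 1.7, 5.9]
grip_width: 0.0237
```

Call:
servo_tool(moves=[[[0,0.001,0,0.001,0,0.002,1],[0,0.001,0,0.001,0,0.004,1],[0,0.001,0,0.001,0,0.005,1]]])

```text
time_s: 22.2
ee_pos: [0.5978, 0.0066, 0.0984]
eef_rot: [-3.141, 0.002, -3.062]
force: [-0.3, 1.9, 6.3]
grip_width: 0.024
```

Call:
servo_tool(moves=[[[0,0.001,0,0.001,0,0.003,1],[0,0.001,0,0.001,0,0.004,1],[0,0.001,0,0.001,0,0.005,1]]])

```text
time_s: 22.45
ee_pos: [0.5979, 0.0066, 0.0968]
eef_rot: [-3.141, 0.003, -3.062]
force: [-1.1, 1.9, 12.5]
grip_width: 0.0237
```

Call:
servo_tool(moves=[[[0,0.001,0,0.001,0,0.003,1],[0,0.001,0,0.001,0,0.004,1],[0,0.001,0,0.001,0,0.004,1]]])

```text
time_s: 22.7
ee_pos: [0.5981, 0.0067, 0.0968]
eef_rot: [-3.141, 0.004, -3.062]
force: [-5.4, 2.2, 15.3]
grip_width: 0.0236
```

Call:
servo_tool(moves=[[[0,0.001,0,0.001,0,0.004,1],[0,0.001,0,0.001,0,0.004,1],[0,0.001,0,0.001,0,0.004,1]]])

```text
time_s: 22.95
ee_pos: [0.5981, 0.0067, 0.0968]
eef_rot: [-3.141, 0.004, -3.062]
force: [-6.0, 1.7, 16.6]
grip_width: 0.0238
```

Call:
servo_tool(moves=[[[0,0.001,0,0.003,0,0.004,1],[0,0.001,0,0.003,0,0.004,1],[0,0.001,0,0.003,0,0.004,1]]])

```text
time_s: 23.2
ee_pos: [0.5978, 0.0067, 0.0968]
eef_rot: [-3.141, 0.006, -3.063]
force: [-1.2, 2.4, 14.1]
grip_width: 0.0239
```

Call:
servo_tool(moves=[[[0,0.002,0,0.001,0,-0.001,1],[0,0.002,0,0.001,0,-0.006,1],[0,0.002,0,0.001,0,-0.014,1],[0,0.002,0,0.001,0,-0.024,1],[0,0.002,0,0.001,0,-0.036,1],[0,0.002,0,0.001,0,-0.05,1],[0,0.002,0,0.001,0,-0.065,1]]])

```text
time_s: 23.78
ee_pos: [0.5972, 0.0067, 0.1304]
eef_rot: [-3.141, 0.004, -3.062]
force: [0.1, 1.0, -2.4]
grip_width: 0.0234
```

```bash
python3 -c "
from h import *
go(.5963,.0070,.186,np.pi+.080)"
```

```text
t 23.78 pos [0.5972 0.0067 0.1304] F [ 0.08  0.97 -2.43] w 0.0234
row [-0.0005  0.0023 -0.0005] [ 0.0014  0.0008 -0.1113] minrows 1.3344405867022966
```

Clear of the gap. I'll lift and then carry it back to the holder.

Call:
servo_tool(moves=[[[-0.0005,0.002,-0.0005,0.0014,0.0008,-0.03,1],[-0.0005,0.002,-0.0005,0.0014,0.0008,-0.08,1],[-0.0005,0.002,-0.0005,0.0014,0.0008,-0.116,1],[-0.0005,0.002,-0.0005,0.0014,0.0008,-0.116,1],[-0.0005,0.002,-0.0005,0.0014,0.0008,-0.116,1]]])

```text
time_s: 24.2
ee_pos: [0.5967, 0.0069, 0.1896]
eef_rot: [-3.141, 0.003, -3.062]
force: [0.6, 0.4, -1.6]
grip_width: 0.024
```

```bash
python3 -c "
from h import *
go(.4744,.2541,.186,2*np.pi-2.971)"
```

```text
t 24.2 pos [0.5967 0.0069 0.1896] F [ 0.63  0.43 -1.63] w 0.024
row [-0.0004  0.002  -0.0577] [0.2044 0.5124 0.0063] minrows 6.614955828447598
```

Call:
servo_tool(moves=[[[0,0.002,-0.0577,0.015,0.037,0.003,1],[0,0.002,-0.0577,0.041,0.103,0.003,1],[0,0.002,-0.0577,0.0675,0.169,0.003,1],[0,0.002,-0.0577,0.094,0.236,0.003,1],[0,0.002,-0.0577,0.1204,0.302,0.003,1],[0,0.002,-0.0577,0.147,0.368,0.003,1],[0,0.002,-0.0577,0.1734,0.4346,0.003,1],[0,0.002,-0.0577,0.194,0.486,0.003,1],[0,0.002,-0.0577,0.2044,0.5124,0.003,1],[0,0.002,-0.0577,0.2044,0.5124,0.003,1],[0,0.002,-0.0577,0.2044,0.5124,0.003,1],[0,0.002,-0.0577,0.2044,0.5124,0.003,1]]])

```text
time_s: 25.2
ee_pos: [0.4746, 0.2533, 0.1871]
eef_rot: [-3.14, -0.001, -2.971]
force: [0.7, -0.3, -0.9]
grip_width: 0.0237
```

```bash
python3 - <<'E'
from h import *
from station import camera
go(.4744,.2541,.110,2*np.pi-2.971)
for n in("scene","top"):
  c=camera(n);pickle.dump(c,open(n+"8.pkl","wb"))
S=load("scene8").img[:,:,::-1];T=load("top8").img[:,:,::-1]
cv2.imwrite("pics/s8.png",cv2.resize(S[170:270,180:310],None,fx=6,fy=6,interpolation=cv2.INTER_CUBIC))
cv2.imwrite("pics/t8.png",cv2.resize(T[155:225,240:370],None,fx=6,fy=6,interpolation=cv2.INTER_CUBIC))
E
```

```text
t 25.2 pos [0.4746 0.2533 0.1871] F [ 0.73 -0.34 -0.91] w 0.0237
row [-0.0007 -0.0006 -0.0003] [-1.000e-04  1.700e-03  1.541e-01] minrows 1.8482604224862447
```

View pics/s8.png

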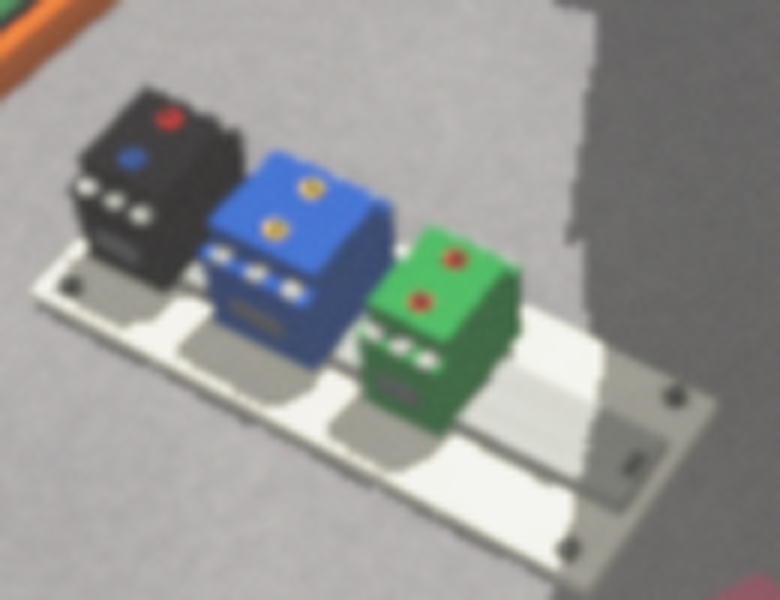

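View pics/t8.png

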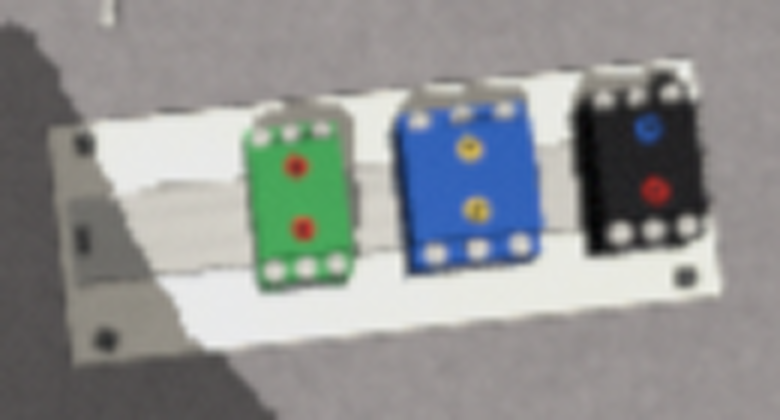

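```bash
python3 - <<'E'
from h import *
T=load("top8");S=load("scene8")
# refine dot centroids by colour around seeds
def cen(img,seed,r,col):
  x,y=np.round(seed).astype(int);w=img[y-r:y+r+1,x-r:x+r+1].astype(float)
  k={'r':w[...,0]-np.maximum(w[...,1],w[...,2]),'y':w[...,0]-w[...,2],'b':w[...,2]-w[...,0]}[col]
  k=np.clip(k-.3*k.max(),0,None);g=np.mgrid[-r:r+1,-r:r+1]
  return np.array([x+(k*g[1]).sum()/k.sum(),y+(k*g[0]).sum()/k.sum()])
d={'bk':[((649,128),(131,158),'b'),((655,190),(170,119),'r')],'bl':[((469,149),(275,230),'y'),((477,210),(312,188),'y')],'gr':[((296,166),(420,302),'r'),((304,229),(455,259),'r')]}
u=np.array([-np.sin(.081),np.cos(.081)])
m={}
for k,v in d.items():
  A=[];B=[]
  for a,b,c in v:
    A.append(T.on(cen(T.img,un(a,6,(240,155)),2,c),.077)[:2]);B.append(S.on(cen(S.img,un(b,6,(180,170)),2,c),.077)[:2])
  m[k]=(np.mean(A,0)@u,np.mean(B,0)@u)
for i,n in((0,"top"),(1,"scene")): print(n,"gap1",m['bl'][i]-m['bk'][i]-.045,"gap2",m['gr'][i]-m['bl'][i]-.043)
E
```

```text
top gap1 0.02377557409891083 gap2 0.024016002047908852
scene gap1 0.023755145221891955 gap2 0.0238004253635615
```

Both gaps measure about 24 mm in both views. I'll lower the spacer into the holder.

Call:
servo_tool(moves=[[[-0.0007,-0.0006,0,-0.0001,0.0017,0,1],[-0.0007,-0.0006,0,-0.0001,0.0017,0.03,1],[-0.0007,-0.0006,0,-0.0001,0.0017,0.06,1],[-0.0007,-0.0006,0,-0.0001,0.0017,0.09,1],[-0.0007,-0.0006,0,-0.0001,0.0017,0.12,1],[-0.0007,-0.0006,0,-0.0001,0.0017,0.15,1],[-0.0007,-0.0006,0,-0.0001,0.0017,0.17,1],[-0.0007,-0.0006,0,-0.0001,0.0017,0.18,1],[-0.0007,-0.0006,0,-0.0001,0.0017,0.18,1]]])

```text
time_s: 26.05
ee_pos: [0.4745, 0.2535, 0.0965]
eef_rot: [-3.141, -0.001, -2.973]
force: [0.5, 0.0, -0.7]
grip_width: 0.0239
```

```bash
python3 -c "
from h import *
go(.4744,.2541,.0888,2*np.pi-2.971)"
```

```text
t 26.05 pos [0.4745 0.2535 0.0965] F [ 0.51  0.04 -0.66] w 0.0239
row [-0.0001 -0.0006 -0.0012] [-0.      0.0013  0.0154] minrows 0.18537067429017903
```

Call:
servo_tool(moves=[[[0,-0.0006,-0.0012,0,0.0013,0.006,1],[0,-0.0006,-0.0012,0,0.0013,0.011,1],[0,-0.0006,-0.0012,0,0.0013,0.015,1],[0,-0.0006,-0.0012,0,0.0013,0.0154,1],[0,-0.0006,-0.0012,0,0.0013,0.0154,1],[0,-0.0006,-0.0012,0,0.0013,0.0154,1]]])

```text
time_s: 26.55
ee_pos: [0.4745, 0.2541, 0.089]
eef_rot: [-3.141, 0.0, -2.971]
force: [-0.6, 0.9, -2.0]
grip_width: 0.0238
```

Call:
servo_tool(moves=[[[0,0,0,0,0,0.0005,1],[0,0,0,0,0,0.0008,1],[0,0,0,0,0,0.0008,1]]])

```text
time_s: 26.8
ee_pos: [0.4745, 0.2542, 0.0888]
eef_rot: [-3.142, 0.0, -2.971]
force: [-1.1, -0.0, 1.6]
grip_width: 0.0236
```

Contact with the wall tops is at the original height. I'll release.

Call:
servo_tool(moves=[[[0,0,0,0,0,0,0.7],[0,0,0,0,0,0,0.5],[0,0,0,0,0,0,0.3],[0,0,0,0,0,0,0.1],[0,0,0,0,0,0,0],[0,0,0,0,0,0,0],[0,0,0,0,0,0,0],[0,0,0,0,0,0,0],[0,0,0,0,0,0,0],[0,0,0,0,0,0,0]]])

```text
time_s: 27.63
ee_pos: [0.4745, 0.2542, 0.0888]
eef_rot: [-3.142, 0.0, -2.971]
force: [0.7, 0.7, -0.3]
grip_width: 0.0847
```

Call:
servo_tool(moves=[[[0,0,0,0,0,-0.02,0],[0,0,0,0,0,-0.06,0],[0,0,0,0,0,-0.12,0],[0,0,0,0,0,-0.2,0],[0,0,0,0,0,-0.22,0],[0,0,0,-0.02,0.06,-0.22,0],[0,0,0,0.05,0.12,-0.22,0],[0,0,0,0.08,0.18,-0.22,0],[0,0,0,0.12,0.24,-0.22,0],[0,0,0,0.12,0.3,-0.22,0],[0,0,0,0.12,0.3,-0.22,0],[0,0,0,0.12,0.3,-0.22,0]]])

```text
time_s: 28.63
ee_pos: [0.3893, 0.3927, 0.1991]
eef_rot: [-3.142, 0.001, -2.969]
force: [0.1, -0.7, -0.1]
grip_width: 0.0936
```

```bash
python3 - <<'E'
from h import *
from station import camera
go(.4744,.2541,.0888,2*np.pi-2.971)
for n in("scene","top"):
  c=camera(n);pickle.dump(c,open(n+"9.pkl","wb"))
S=load("scene9").img[:,:,::-1];T=load("top9").img[:,:,::-1]
cv2.imwrite("pics/s9.png",S)
cv2.imwrite("pics/t9.png",T)
cv2.imwrite("pics/h9.png",np.hstack([cv2.resize(T[210:270,170:240],(420,360)),cv2.resize(S[190:250,330:390],(360,360))]))
E
```

```text
t 28.63 pos [0.3893 0.3927 0.1991] F [ 0.1  -0.68 -0.07] w 0.0936
row [-0.      0.0005  0.0015] [-0.1199 -0.3024  0.2207] minrows 4.713233076454845
```

View pics/s9.png

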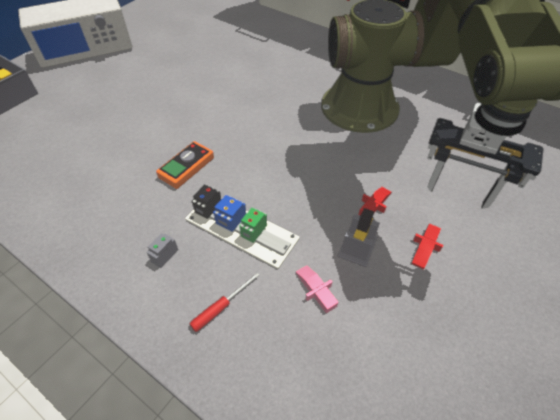

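View pics/h9.png

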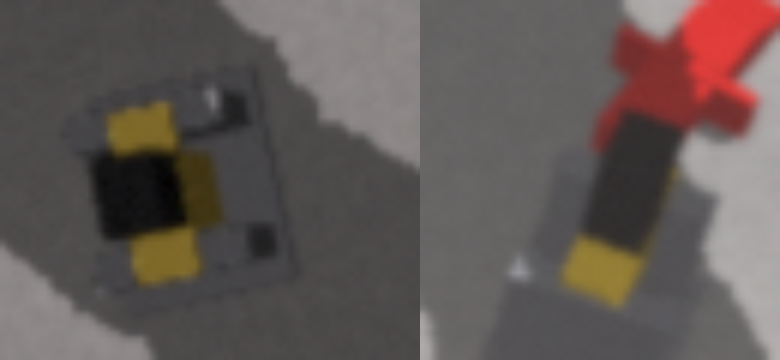

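The spacer hangs upright with its collar on both walls: left half of the crop, collar ends at about (142,125) and (165,257), the same as at the start. Nothing else in the scene picture looks moved, so I'm handing in.

```bash
python3 -c "
from station import hand_in
print(hand_in())"
```

```text
the job is handed in; nothing more can be done
None
```

I set both gaps with the yellow spacer, hung it back on its holder and handed the job in at about 29 s of the 67 s. No verdict was reported.

- **Black to blue:** I pressed the spacer down to the rail with its straight side against the black unit. The wrist read about 21 N while the taper wedged blue out, and up to 23 N once the foot was on the rail.
- **Blue to green:** I did the same with the straight side against blue. The push was about 12 N while wedging and up to about 17 N on the rail, with only about 2 N of net sideways load at the wrist.
- **Final gaps:** The camera check, made before I hung the spacer back, gave 23.8 mm (top) and 23.8 mm (scene) for the first gap. The second gap came out at 24.0 mm and 23.8 mm. The target is 24 mm within 1.5 mm, and the camera calibration is only good to about 2 mm.
- **Spacer:** It met the holder's wall tops at the height it started from. It hangs upright with its collar on both walls, about 4 mm from my camera estimate of the holder's middle.
- **Rest of the bench:** The meter, screwdriver and spare module looked unmoved in the last picture, though I didn't measure them. The gripper is open and clear of everything.

I couldn't read the contact forces between the spacer and each unit directly. I judged them from the wrist force and saw no check fail or disagree.

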